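Stow the compass in the third gap of the rail

TASK

Starting at the end of the white rail that has the yellow post, run a fingertip along the rail to count the gaps, touching each piece of rail that comes before the third gap. Then push the round black hand compass, flat on the table and never picked up, through that third gap until no part of it sticks out in front of the rail. Leave everything else where it is, and finish with the hand clear.

Things in the scene. Friction and masses are not known exactly. Their poses are not given: they have to be found in the camera images.
- rack: fixed dark wood rack: four bays entered from the robot's side through 64 mm gaps in the white rail, centred at y = +126, +42, -42, -126 mm. Origin at table level on the rail's front face, midway along; x points into the bays, y left along the rail, z up. The table top is the bays' floor; back wall (28 mm high) at x = 75 mm. The outer bays hold the stopwatch and tin, the inner two are empty.
- rail_1: piece 1 of the notched rail counted from the rack's +y (left) end: white-painted wood, fixed, 32 mm long along the rail, 14 mm thick, 34 mm high with rounded edges. Origin at the centre of its underside (rack x 7 mm, y +174 mm); z up, y along the rail. A 10 mm thick, 28 mm high partition runs back from it.
- rail_2: piece 2 of the notched rail counted from the rack's +y (left) end: white-painted wood, fixed, 20 mm long along the rail, 14 mm thick, 34 mm high with rounded edges. Origin at the centre of its underside (rack x 7 mm, y +84 mm); z up, y along the rail. A 10 mm thick, 28 mm high partition runs back from it.
- rail_3: piece 3 of the notched rail counted from the rack's +y (left) end: white-painted wood, fixed, 20 mm long along the rail, 14 mm thick, 34 mm high with rounded edges. Origin at the centre of its underside (rack x 7 mm, y 0 mm); z up, y along the rail. A 10 mm thick, 28 mm high partition runs back from it.
- rail_4: piece 4 of the notched rail counted from the rack's +y (left) end: white-painted wood, fixed, 20 mm long along the rail, 14 mm thick, 34 mm high with rounded edges. Origin at the centre of its underside (rack x 7 mm, y -84 mm); z up, y along the rail. A 10 mm thick, 28 mm high partition runs back from it.
- rail_5: piece 5 of the notched rail counted from the rack's +y (left) end: white-painted wood, fixed, 32 mm long along the rail, 14 mm thick, 34 mm high with rounded edges. Origin at the centre of its underside (rack x 7 mm, y -174 mm); z up, y along the rail. A 10 mm thick, 28 mm high partition runs back from it.
- yellow_post: bright yellow post, 22 mm across and 32 mm high, fixed just beyond one end of the rail (at rack y = +204 or -204 mm; it changes ends from run to run). It marks the end from which the gaps are counted. Origin at the centre of its underside.
- black_post: black plastic post of the same size at the other end of the rail. Origin at the centre of its underside.
- compass: hand-bearing compass: black rubber puck 50 mm across and 30 mm high, with a white face with a red and black needle on top, about 0.12 kg, lying loose and flat on the bare table between the robot and the rail. Origin at the centre of its underside, z up.
- stopwatch: orange stopwatch, loose, 46 mm across, 16 mm high with a steel crown, lying in one of the two outer bays. Origin at the centre of its underside. Leave it alone.
- tin: round green tin with a steel lid, loose, 41 mm across and 30 mm high, standing in the other outer bay. Origin at the centre of its underside. Leave it alone.
- pen_holder: white ceramic pen holder with pens, loose, 76 mm across, 95 mm high (pens to 150 mm), standing on a round bamboo turntable (220 mm across, 20 mm high) to the right of the work. Origin at the centre of its underside. Leave it alone.
- divider: steel chart divider, loose, lying on the turntable, 140 mm long and 44 mm wide, 10 mm high. Origin on its underside near mid-length, x towards its joint. Leave it alone.
- blue_box: blue plastic storage box with a shut white clip-on lid, fixed, 210 mm (x) by 150 mm (y), 99 mm high, left of the work. Origin at the centre of its underside.

How it is judged:
On the way, in this order (a step that is already met when the one before it is completed fails the run):
1. a finger touches the end piece of the rail beside the yellow post (or the post itself) (((y of yellow_post in the frame of rack above 0 m and contact force between the fingers and rail_1 above 0.3 N) or (not (y of yellow_post in the frame of rack above 0 m) and contact force between the fingers and rail_5 above 0.3 N) or contact force between the fingers and yellow_post above 0.3 N)), for 0.03 s.
2. then the next piece of rail, between the first and the second gap (((y of yellow_post in the frame of rack above 0 m and contact force between the fingers and rail_2 above 0.3 N) or (not (y of yellow_post in the frame of rack above 0 m) and contact force between the fingers and rail_4 above 0.3 N))), for 0.03 s.
3. then the middle piece of rail, just before the third gap (contact force between the fingers and rail_3 above 0.3 N), for 0.03 s.
4. then the compass is pushed through the third gap, wholly behind the front of the rail (((y of yellow_post in the frame of rack above 0 m and y of compass in the frame of rack between -0.056 and -0.028 m) or (not (y of yellow_post in the frame of rack above 0 m) and y of compass in the frame of rack between 0.028 and 0.056 m)) and x of compass in the frame of rack between 0.024 and 0.06 m and height (world z) of compass below 0.004 m and angle between compass's own z axis and vertical below 0.1 rad), for 0.1 s.
At the end, for the whole second after the job is handed in: The compass lies flat and at rest on the table in the bay behind the third gap from the yellow post: its centre within 14 mm of the gap's middle line (anywhere between the partitions) and at least 24 mm behind the rail's front face (its radius is 25 mm) (all of step 4 and linear speed of compass below 0.01 m/s); the robot touches nothing.
It fails at once if the compass is lifted (10 mm) off the table or tipped (height (world z) of compass above 0.01 m or angle between compass's own z axis and vertical above 0.35 rad).
It fails at once if the stopwatch, tin, pen holder or divider is moved by more than 15 mm or lifted (distance of any of stopwatch, tin, pen_holder, divider from where it was at the start of the episode above 0.015 m).
It also fails if it takes over 64 s, if anything falls off the work surface, if the arm or the gripper's body presses on something with over 40 N, if the wrist force passes 120 N, or if a joint passes its speed limit or range.

ROBOT

A 6-joint arm with a two-finger parallel gripper is mounted at the origin on the work surface. World frame = base frame: x ahead of the robot, y to its left, z up, the work surface at z = 0. Lengths are in m, angles in rad, forces in N, time in s.
With the tool pointing down it reaches from about 0.225 to 0.875 m from the base axis. Payload 3.4 kg.
Tool frame: the origin (TCP) lies at the very end of the fingers, on their centre line; the grasp point (between the pads) lies 19 mm behind it (manip.hold_point_z is the distance from the TCP to the grasp point, in m); z points along the fingers, y is the line along which they close (so a half turn about z gives the same grasp; the last joint's range is limited). The gripper opens to 85 mm and grips with 20 to 120 N. Pads are 22 mm wide; open, the fingers measure 114 mm over their backs; the gripper's body (76 mm by 85 mm) begins 54 mm behind the grasp point. The pads swing forward as they close: fully open they stand 13 mm farther back than shut.
Start: joints at [1.064, 0.276, 1.505, -0, 1.361, -0.121], TCP at [0.216, 0.533, 0.231] pointing down, gripper open.
Joint ranges: [-2.89, 2.89], [-0.75, 2.08], [0.22, 2.7], [-1.18, 4.32], [0.11, 2.71], [-2.7, 2.7]. Speed limits (rad/s): [2.57, 2.57, 3.14, 3.14, 3.14, 3.14].

INTERFACE

Orientations are given as a unit quaternion [w, x, y, z].
In Python, from rig import readout, viewer, order, manip gives the robot as it stands. The module is installed in compiled form; this text tells all that it offers.
- The arm moves only by the tool send_rows, never from a script. Its arguments are lists of equal length, an entry for each row: "xyz": the shift along the world's x, y, z in m, a list of three; "delta_rot": the turn, a rotation vector about the world's x, y, z in degrees, a list of three. In form: {"xyz": [[tx, ty, tz], ...], "delta_rot": [[wx, wy, wz], ...]}. A call has 1 to 12 rows; each row shifts and turns the commanded pose from where the row before left it; what a row does not reach is not made up. A row lasts 1/10 s, in which the tool goes at most 50 mm and 8.59 degrees, less where a joint would pass 70% of its speed; a pose out of reach is approached as far as the arm can. A call with a gripper value outside its range is refused whole. "gripper" is the finger opening in m, from 0 to 0.0854, set as the call begins (left out, the last holds). The fingers move at their own pace and stop on an object; "force" is the grip in N (left out, the last holds). Time passes only in rows, so rows that do not move let the fingers close. It gives the time, the measured TCP pose, the force, the opening and the grip force at its end, in the units of the state.
- readout.get_state(): the state, without advancing time (a new reading comes with each control period).
- viewer.get_image(name): name is "scene" or "top"; returns a dict with "color" (384x512x3 uint8, red, green, blue), "depth" (384x512 float32, m along the optical axis (not along the pixel's ray), 0 where there is no reading), "K" (3x3 intrinsics, pixels), "dist" ([k1, k2, p1, p2, k3] as OpenCV has them; the pictures are not rectified), "camera_from_world" (4x4, takes a point from world to camera coordinates). Camera axes: x right, y up, looking along -z (the intrinsics and any distortion apply to the point x, -y, -z); pixel columns grow to the right and rows downward; lengths in m; the calibration is good to about 2 mm. A picture is of the moment at which its call begins.
- order.sign_off(): hands the job in; it is judged then, once.
The state is a dict: "clock": time; "qpos": joint angles; "qd": joint speeds; "effort": joint torques, N m; "position": TCP position; "ee_rot": TCP orientation; "contact_force": force on the tool from outside, world axes, zero at the start; "moment": the same for the moment, N m; "width": finger opening in m; "gripper_force": force on a finger pad.
Only numpy, scipy, OpenCV 4.12 (cv2) and the standard library are available. Lean on these libraries where they do the work, as an engineer would, in place of code of your own. Each camera call takes 0.05 s, during which the arm holds its last target. There are 200 camera calls.

## Working session

There is one attempt and no reset: what is moved stays moved. The work goes in short steps, Python scripts to look and compute and a tool call to move; the robot and the scene stay as the last step left them, time stands still between calls to the robot, and variables do not carry over. Pictures are saved under pics/ and viewed, at most 10 in all, crops included, and the job is handed in when it is done.

Besides the shell and the picture viewer there is one more tool, called after "Emit:" as a command line: name --argument value ..., lists and objects as JSON in quotes. send_rows: Moves the arm, as the interface text tells. Its arguments: {"type":"object","properties":{"xyz":{"type":"array"},"delta_rot":{"type":"array"},"gripper":{"type":"number"},"force":{"type":"number"}},"required":["xyz","delta_rot"]}

```bash
mkdir -p pics; python3 - <<'E'
from rig import readout, viewer, manip
import cv2, numpy as np
s=readout.get_state();print(s)
a=[]
for n in("scene","top"):
    d=viewer.get_image(n);np.savez(n+'.npz',**d)
    cv2.imwrite(f'pics/{n}0.png',d['color'][:,:,::-1]);print(n,d['K'],d['dist'],d['camera_from_world'])
E
```

```text
{'clock': 0.0, 'qpos': array([ 1.06399339e+00,  2.76579916e-01,  1.50615394e+00, -1.28050511e-05,
        1.36071728e+00, -1.20958179e-01]), 'qd': array([ 1.66692691e-05,  9.75647384e-04,  2.94154360e-03, -4.74250940e-04,
       -8.81062717e-04, -2.02232146e-03]), 'effort': array([-6.35055549e-04, -4.16771615e+01, -2.45801622e+01,  1.07629189e-04,
        1.11220303e-02,  5.28982673e-05]), 'position': array([0.21611588, 0.53224957, 0.23044004]), 'ee_rot': array([-2.80949998e-04,  1.91726475e-01,  9.81447959e-01, -8.85772745e-04]), 'contact_force': array([ 0.02068523, -0.05573203,  0.66352656]), 'moment': array([-0.03411718, -0.02492635, -0.01230434]), 'gripper_force': 0.0, 'width': 0.08552444344947278}
scene [[414.03773891   0.         258.03106439]
 [  0.         414.03773891 195.61117881]
 [  0.           0.           1.        ]] [-0.0671952  0.         0.         0.         0.       ] [[ 7.76095530e-01  6.30614347e-01  1.12870040e-03 -3.89218908e-01]
 [-4.83801383e-01  5.94263228e-01  6.42485359e-01  2.10083361e-01]
 [ 4.04489740e-01 -4.99176082e-01  7.66297129e-01 -1.49108887e+00]
 [ 0.00000000e+00  0.00000000e+00  0.00000000e+00  1.00000000e+00]]
top [[347.20772709   0.         257.2610172 ]
 [  0.         347.20772709 188.8450186 ]
 [  0.           0.           1.        ]] [-0.07700222  0.          0.          0.          0.        ] [[-0.01127709 -0.99949072  0.02985174 -0.02432885]
 [ 0.993917   -0.00793345  0.10984564 -0.50509019]
 [-0.10955287  0.03090889  0.99350028 -0.99801682]
 [ 0.          0.          0.          1.        ]]
```

View pics/top0.png

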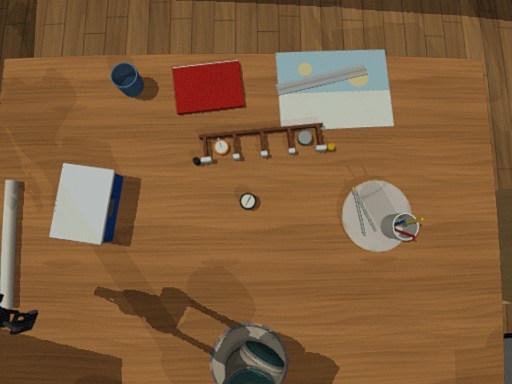

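View pics/scene0.png

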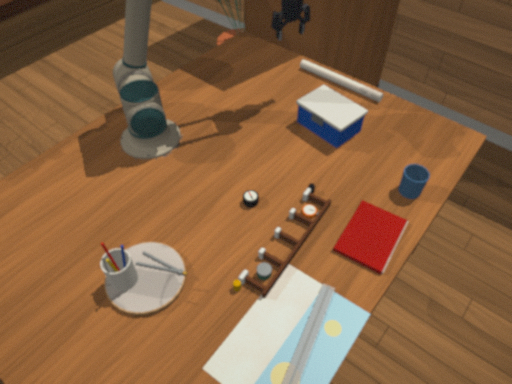

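The top view shows the yellow post at (331,147), the right (-y) end, so the order is rail_5 (321,148), rail_4 (292,151), rail_3 (264,153). The third gap is at about (250,155), between rail_3 and rail_2 (237,156), and the compass is at (248,201).

```bash
cat > h.py <<'E'
import cv2, numpy as np
def ray(d,uv,z):
    p=cv2.undistortPoints(np.array([[uv]],float),d['K'],d['dist'])[0,0]
    T=d['camera_from_world'];R=T[:3,:3];c=-R.T@T[:3,3]
    v=R.T@np.array([p[0],-p[1],-1]);return c+v*(z-c[2])/v[2]
def blobs(m,amin=8):
    n,l,s,c=cv2.connectedComponentsWithStats(m.astype(np.uint8))
    return [(c[i],s[i]) for i in range(1,n) if s[i][4]>=amin]
E
python3 - <<'E'
from h import *
for n,win in(("top",(185,130,345,220)),("scene",(225,180,325,300))):
    d=dict(np.load(n+'.npz'));hsv=cv2.cvtColor(d['color'],cv2.COLOR_RGB2HSV)
    W=np.zeros(hsv.shape[:2],bool);x0,y0,x1,y1=win;W[y0:y1,x0:x1]=1
    H,S,V=hsv[...,0].astype(int),hsv[...,1],hsv[...,2]
    for nm,m,z in(("white",(S<70)&(V>140),.034),("yellow",(H>20)&(H<35)&(S>180)&(V>120),.03),("dark",(V<60),.03)):
        for c,s in blobs(m&W,12):print(n,nm,c.round(1),s[:5],ray(d,c,z).round(4))
d=dict(np.load('top.npz'));im=d['color'][120:220,180:350,::-1]
cv2.imwrite('pics/crop.png',cv2.resize(im,None,fx=4.6,fy=4.6,interpolation=cv2.INTER_NEAREST))
E
```

```text
top white [220.8 146.4] [215 141  12  12 109] [0.6322 0.0782 0.034 ]
top white [320.7 146.9] [316 145  11   5  47] [ 0.6297 -0.2213  0.034 ]
top white [291.3 149.7] [288 148   7   5  27] [ 0.621 -0.132  0.034]
top white [263.6 152.6] [261 151   7   5  26] [ 0.6126 -0.0491  0.034 ]
top white [235.4 155.6] [233 154   6   5  25] [0.604  0.0346 0.034 ]
top white [205.3 158.8] [201 157  10   5  44] [0.5949 0.1238 0.034 ]
top white [247.6 200.9] [242 195  13  13 119] [ 0.469  -0.0005  0.034 ]
top white [343.6 212. ] [343 203   2  17  29] [ 0.4332 -0.2834  0.034 ]
top yellow [330.6 146.1] [327 143   8   7  40] [ 0.6329 -0.2524  0.03  ]
top dark [275.  130.9] [264 130  23   3  45] [ 0.6801 -0.0848  0.03  ]
top dark [247.8 133.5] [236 132  24   4  44] [ 0.6724 -0.0027  0.03  ]
top dark [217.8 136.9] [206 135  27   9  54] [0.6621 0.0876 0.03  ]
top dark [196.5 160.9] [193 158   8   7  43] [0.5896 0.1504 0.03  ]
top dark [249.2 203.8] [240 195  16  15  39] [ 0.4605 -0.0051  0.03  ]
scene white [306.7 191.3] [303 187   8   9  39] [0.5986 0.1195 0.034 ]
scene white [250.1 195.1] [244 190  13  11 107] [ 0.4726 -0.0031  0.034 ]
scene white [309.1 209.1] [304 205  11   9  80] [0.6444 0.0663 0.034 ]
scene white [292.3 210.4] [289 208   7   6  29] [0.6082 0.0308 0.034 ]
scene white [277.4 229.6] [275 227   6   6  29] [ 0.6162 -0.0529  0.034 ]
scene white [261.4 250.4] [258 248   7   6  31] [ 0.6246 -0.1367  0.034 ]
scene white [263.6 268.4] [257 263  14  12 134] [ 0.6647 -0.1773  0.034 ]
scene white [295.5 286.7] [ 257  264   68   36 1380] [ 0.7632 -0.1676  0.034 ]
scene white [242.9 274.3] [239 270   9  10  59] [ 0.6334 -0.226   0.034 ]
scene yellow [236.6 283.3] [233 280   8   7  43] [ 0.6363 -0.2552  0.03  ]
scene dark [311.9 187.4] [310 185   4   7  17] [0.6003 0.1464 0.03  ]
scene dark [250.2 203.1] [243 199  15   8  65] [ 0.4909 -0.0247  0.03  ]
scene dark [262.3 277.6] [258 276  10   4  16] [ 0.6782 -0.1995  0.03  ]
```

View pics/crop.png

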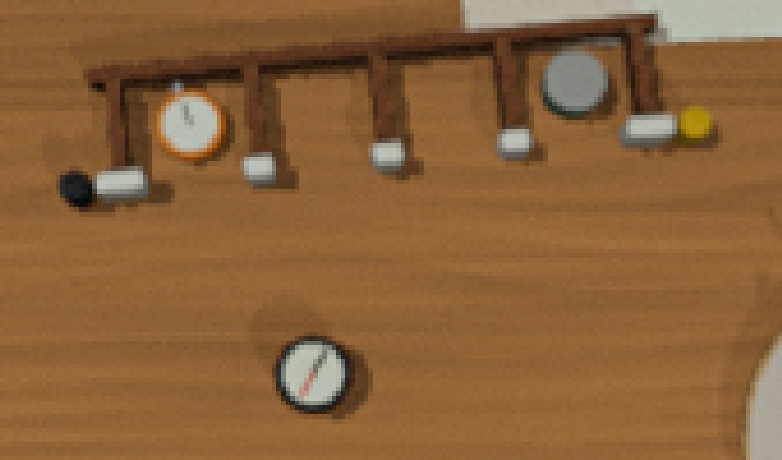

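The crop confirms the layout: yellow post on the right and two empty inner bays. The two views agree to about 4 mm, and the pieces are 84–90 mm apart as they should be. The rack origin comes out at about (0.607, -0.052), yawed +5.8°. The compass is at about (0.4705, -0.002). Moving the closed fingers in front of rail_5.

Emit:
send_rows --xyz '[[0.0154, -0.0317, 0], [0.0154, -0.0317, 0], [0.0154, -0.0317, 0], [0.0154, -0.0317, 0], [0.0154, -0.0317, 0], [0.0154, -0.0317, 0], [0.0154, -0.0317, 0], [0.0154, -0.0317, 0], [0.0154, -0.0317, 0], [0.0154, -0.0317, 0], [0.0154, -0.0317, 0], [0.0154, -0.0317, 0]]' --delta_rot '[[0, 0, 2.3], [0, 0, 2.3], [0, 0, 2.3], [0, 0, 2.3], [0, 0, 2.3], [0, 0, 2.3], [0, 0, 2.3], [0, 0, 2.3], [0, 0, 2.3], [0, 0, 2.3], [0, 0, 2.3], [0, 0, 2.3]]' --gripper 0 --force 20

```text
clock: 1.3
position: [0.4013, 0.151, 0.2311]
ee_rot: [-0.0, -0.049, 0.999, 0.0]
contact_force: [0.6, -0.7, -0.4]
width: 0.0001
gripper_force: 0.0
```

Emit:
send_rows --xyz '[[0.0154, -0.0317, 0], [0.0154, -0.0317, 0], [0.0154, -0.0317, 0], [0.0154, -0.0317, 0], [0.0154, -0.0317, 0], [0.0154, -0.0317, 0], [0.0154, -0.0317, 0], [0.0154, -0.0317, 0], [0.0154, -0.0317, 0], [0.0154, -0.0317, 0], [0.01, -0.0317, 0], [0.0, -0.03, 0]]' --delta_rot '[[0, 0, 0], [0, 0, 0], [0, 0, 0], [0, 0, 0], [0, 0, 0], [0, 0, 0], [0, 0, 0], [0, 0, 0], [0, 0, 0], [0, 0, 0], [0, 0, 0], [0, 0, 0]]'

```text
clock: 2.5
position: [0.5662, -0.2279, 0.2304]
ee_rot: [-0.0, -0.048, 0.999, 0.0]
contact_force: [-0.5, -0.6, 0.4]
width: -0.0
gripper_force: 0.0
```

Emit:
send_rows --xyz '[[0, 0, 0], [0, 0, 0], [0, 0, 0]]' --delta_rot '[[0, 0, 0], [0, 0, 0], [0, 0, 0]]'

```text
clock: 2.8
position: [0.5648, -0.2254, 0.231]
ee_rot: [-0.0, -0.048, 0.999, 0.001]
contact_force: [-0.9, 0.1, 0.1]
width: 0.0002
gripper_force: 0.0
```

Emit:
send_rows --xyz '[[0, 0, -0.02], [0, 0, -0.025], [0, 0, -0.025], [0, 0, -0.025], [0, 0, -0.025], [0, 0, -0.025], [0, 0, -0.025], [0, 0, -0.02], [0, 0, -0.015], [0, 0, -0.006], [0, 0, 0], [0, 0, 0]]' --delta_rot '[[0, 0, 0], [0, 0, 0], [0, 0, 0], [0, 0, 0], [0, 0, 0], [0, 0, 0], [0, 0, 0], [0, 0, 0], [0, 0, 0], [0, 0, 0], [0, 0, 0], [0, 0, 0]]'

```text
clock: 4.0
position: [0.5658, -0.2261, 0.0212]
ee_rot: [0.001, -0.048, 0.999, -0.0]
contact_force: [-0.2, 0.2, 0.9]
width: -0.0001
gripper_force: 0.0
```

Emit:
send_rows --xyz '[[0.008, 0.0008, 0], [0.008, 0.0008, 0], [0.008, 0.0008, 0], [0.008, 0.0008, 0], [0.005, 0.0005, 0], [0.003, 0.0003, 0], [0, 0, 0], [0, 0, 0]]' --delta_rot '[[0, 0, 0], [0, 0, 0], [0, 0, 0], [0, 0, 0], [0, 0, 0], [0, 0, 0], [0, 0, 0], [0, 0, 0]]'

```text
clock: 4.8
position: [0.6049, -0.2222, 0.0201]
ee_rot: [-0.0, -0.048, 0.999, 0.0]
contact_force: [0.9, -0.3, -0.6]
width: -0.0003
gripper_force: 0.0
```

Emit:
send_rows --xyz '[[0.002, 0.0002, 0], [0.002, 0.0002, 0], [0.002, 0.0002, 0], [0, 0, 0]]' --delta_rot '[[0, 0, 0], [0, 0, 0], [0, 0, 0], [0, 0, 0]]'

```text
clock: 5.2
position: [0.6116, -0.2218, 0.0204]
ee_rot: [0.0, -0.048, 0.999, -0.0]
contact_force: [0.4, 0.8, -0.1]
width: 0.0
gripper_force: 0.0
```

Emit:
send_rows --xyz '[[0.002, 0.0002, 0], [0.002, 0.0002, 0], [0, 0, 0]]' --delta_rot '[[0, 0, 0], [0, 0, 0], [0, 0, 0]]'

```text
clock: 5.5
position: [0.6138, -0.2214, 0.0203]
ee_rot: [-0.002, -0.048, 0.999, 0.0]
contact_force: [-5.0, -0.5, 3.1]
width: 0.0002
gripper_force: 2.3
```

Emit:
send_rows --xyz '[[0.002, 0.0002, 0], [0, 0, 0]]' --delta_rot '[[0, 0, 0], [0, 0, 0]]'

```text
clock: 5.7
position: [0.6138, -0.2214, 0.0202]
ee_rot: [-0.003, -0.048, 0.999, 0.0]
contact_force: [-9.1, -2.5, 5.9]
width: -0.0002
gripper_force: 4.4
```

Touched rail_5 where expected. Next, rail_4.

Emit:
send_rows --xyz '[[-0.005, -0.0005, 0], [-0.005, -0.0005, 0], [-0.0014, 0.0142, 0], [-0.0014, 0.0142, 0], [-0.0014, 0.0142, 0], [-0.0014, 0.0142, 0], [-0.0014, 0.0142, 0], [-0.0014, 0.0142, 0], [0, 0, 0], [0.003, 0.0003, 0], [0.002, 0.0002, 0], [0, 0, 0]]' --delta_rot '[[0, 0, 0], [0, 0, 0], [0, 0, 0], [0, 0, 0], [0, 0, 0], [0, 0, 0], [0, 0, 0], [0, 0, 0], [0, 0, 0], [0, 0, 0], [0, 0, 0], [0, 0, 0]]'

```text
clock: 6.9
position: [0.6046, -0.1372, 0.0204]
ee_rot: [0.001, -0.048, 0.999, -0.0]
contact_force: [0.1, -0.1, -0.8]
width: -0.0001
gripper_force: 0.0
```

Emit:
send_rows --xyz '[[0.002, 0.0002, 0], [0.002, 0.0002, 0], [0, 0, 0]]' --delta_rot '[[0, 0, 0], [0, 0, 0], [0, 0, 0]]'

```text
clock: 7.2
position: [0.6053, -0.1367, 0.0201]
ee_rot: [-0.003, -0.048, 0.999, -0.0]
contact_force: [-4.9, -1.5, 3.6]
width: 0.0004
gripper_force: 2.9
```

Emit:
send_rows --xyz '[[-0.005, -0.0005, 0], [-0.004, -0.0004, 0], [-0.0014, 0.014, 0], [-0.0014, 0.014, 0], [-0.0014, 0.014, 0], [-0.0014, 0.014, 0], [-0.0014, 0.014, 0], [-0.0014, 0.014, 0], [0, 0, 0], [0.003, 0.0003, 0], [0.002, 0.0002, 0], [0, 0, 0]]' --delta_rot '[[0, 0, 0], [0, 0, 0], [0, 0, 0], [0, 0, 0], [0, 0, 0], [0, 0, 0], [0, 0, 0], [0, 0, 0], [0, 0, 0], [0, 0, 0], [0, 0, 0], [0, 0, 0]]'

```text
clock: 8.4
position: [0.5962, -0.0531, 0.0204]
ee_rot: [0.0, -0.048, 0.999, -0.0]
contact_force: [0.0, 0.2, -0.8]
width: 0.0002
gripper_force: 0.0
```

Emit:
send_rows --xyz '[[0.002, 0.0002, 0], [0.002, 0.0002, 0], [0, 0, 0]]' --delta_rot '[[0, 0, 0], [0, 0, 0], [0, 0, 0]]'

```text
clock: 8.7
position: [0.5969, -0.0527, 0.02]
ee_rot: [-0.003, -0.048, 0.999, -0.0]
contact_force: [-4.5, -1.7, 4.1]
width: 0.0001
gripper_force: 2.7
```

All three pieces are touched in order. Now lifting over and behind the compass with the fingers at 22 mm opening, so they cradle the puck and still fit the gap.

Emit:
send_rows --xyz '[[-0.006, 0, 0], [-0.006, 0, 0], [0, 0, 0.02], [0, 0, 0.03], [0, 0, 0.03], [-0.02, 0.005, 0], [-0.025, 0.007, 0], [-0.025, 0.007, 0], [-0.025, 0.007, 0], [-0.025, 0.007, 0], [-0.025, 0.006, 0], [-0.025, 0.006, 0]]' --delta_rot '[[0, 0, 0], [0, 0, 0], [0, 0, 0], [0, 0, 0], [0, 0, 0], [0, 0, 0], [0, 0, 0], [0, 0, 0], [0, 0, 0], [0, 0, 0], [0, 0, 0], [0, 0, 0]]'

```text
clock: 9.9
position: [0.4164, -0.0067, 0.1004]
ee_rot: [0.001, -0.048, 0.999, 0.0]
contact_force: [1.0, 1.0, 0.4]
width: -0.0003
gripper_force: 0.0
```

Emit:
send_rows --xyz '[[0, 0, 0], [0, 0, 0], [0, 0, 0], [0, 0, 0], [0, 0, 0]]' --delta_rot '[[0, 0, 0], [0, 0, 0], [0, 0, 0], [0, 0, 0], [0, 0, 0]]' --gripper 0.022

```text
clock: 10.4
position: [0.4183, -0.0073, 0.1003]
ee_rot: [0.0, -0.048, 0.999, 0.0]
contact_force: [0.0, -0.2, 0.5]
width: 0.0221
gripper_force: 0.0
```

```bash
python3 - <<'E'
from rig import viewer,readout
from h import *
s=readout.get_state();print(s['position'],s['width'])
d=viewer.get_image('scene');np.savez('s1.npz',**d)
c=d['color'][165:265,200:330,::-1];cv2.imwrite('pics/s1.png',cv2.resize(c,None,fx=5,fy=5))
E
```

```text
[ 0.41826997 -0.00727049  0.10031723] 0.022143744951529248
```

View pics/s1.png

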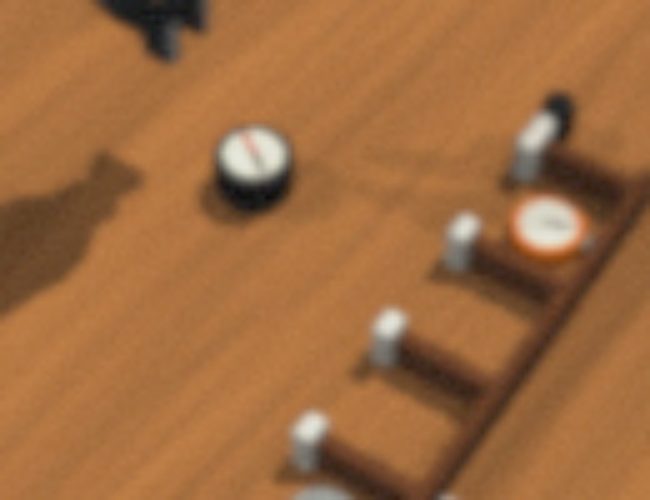

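The compass is undisturbed (crop pixel (255,165)), with the fingers well behind it.

Emit:
send_rows --xyz '[[0, 0, -0.02], [0, 0, -0.02], [0, 0, -0.02], [0, 0, -0.015], [0, 0, -0.01], [0, 0, -0.005], [0, 0, 0], [0.005, 0.0005, 0], [0.005, 0.0005, 0], [0.004, 0.0004, 0], [0.004, 0.0004, 0], [0, 0, 0]]' --delta_rot '[[0, 0, 0], [0, 0, 0], [0, 0, 0], [0, 0, 0], [0, 0, 0], [0, 0, 0], [0, 0, 0], [0, 0, 0], [0, 0, 0], [0, 0, 0], [0, 0, 0], [0, 0, 0]]'

```text
clock: 11.65
position: [0.4366, -0.0053, 0.0106]
ee_rot: [0.001, -0.048, 0.999, -0.0]
contact_force: [-0.7, -0.3, -0.1]
width: 0.0219
gripper_force: 0.0
```

Emit:
send_rows --xyz '[[0.003, 0.0003, 0], [0.004, -0.0006, 0], [0.006, -0.001, 0], [0.006, -0.001, 0], [0.006, -0.001, 0], [0.006, -0.001, 0], [0.006, -0.001, 0], [0.006, -0.001, 0], [0.006, -0.001, 0], [0.004, -0.0006, 0], [0.002, -0.0003, 0], [0, 0, 0]]' --delta_rot '[[0, 0, 0], [0, 0, 0], [0, 0, 0], [0, 0, 0], [0, 0, 0], [0, 0, 0], [0, 0, 0], [0, 0, 0], [0, 0, 0], [0, 0, 0], [0, 0, 0], [0, 0, 0]]'

```text
clock: 12.85
position: [0.4909, -0.0135, 0.0104]
ee_rot: [0.0, -0.048, 0.999, -0.0]
contact_force: [0.1, -0.7, -0.1]
width: 0.0223
gripper_force: 0.0
```

```bash
python3 - <<'E'
from rig import viewer,readout
from h import *
s=readout.get_state();print(s['position'],s['contact_force'])
d=viewer.get_image('scene');c=d['color'];hsv=cv2.cvtColor(c,cv2.COLOR_RGB2HSV)
m=(hsv[...,1]<70)&(hsv[...,2]>140);m[:170]=0;m[265:]=0;m[:,:225]=0;m[:,300:]=0
u=np.array([.9949,.1005]);v=np.array([-.1005,.9949])
for p,st in blobs(m,12):
    w=ray(d,p,.032)[:2]; q=w-[.6078,-.0516]; print(p.round(1),st[4],w.round(4),'rack',(q@u).round(4),(q@v).round(4))
cv2.imwrite('pics/s2.png',cv2.resize(c[165:265,200:330,::-1],None,fx=5,fy=5))
E
```

```text
[ 0.4908825  -0.01349109  0.01035539] [ 0.06821028 -0.73478742 -0.14833833]
[261.8 205.5] 114 [ 0.5248 -0.0109] rack -0.0785 0.0489
[292.5 210.3] 26 [0.6078 0.0328] rack 0.0084 0.0839
[277.4 229.6] 29 [ 0.6154 -0.0517] rack 0.0076 -0.0009
[261.4 250.3] 33 [ 0.6236 -0.1357] rack 0.0073 -0.0853
[263.5 263.6] 16 [ 0.6547 -0.1651] rack 0.0353 -0.1176
```

View pics/s2.png

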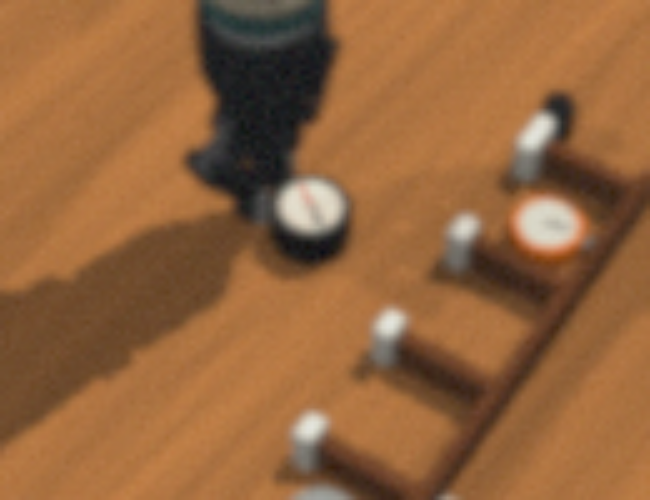

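The compass sits in the cradle at rack (-79, +49) mm and tracks well. I'll finish the sideways shift, then push straight in.

Emit:
send_rows --xyz '[[0.004, -0.0006, 0], [0.006, -0.0008, 0], [0.006, -0.0008, 0], [0.006, -0.0008, 0], [0.006, -0.0008, 0], [0.004, -0.0005, 0], [0.004, 0.0004, 0], [0, 0, 0]]' --delta_rot '[[0, 0, 0], [0, 0, 0], [0, 0, 0], [0, 0, 0], [0, 0, 0], [0, 0, 0], [0, 0, 0], [0, 0, 0]]'

```text
clock: 13.7
position: [0.5273, -0.0174, 0.0104]
ee_rot: [0.001, -0.048, 0.999, -0.0]
contact_force: [-0.1, -1.3, 0.1]
width: 0.0223
gripper_force: 0.0
```

```bash
cat > chk.py <<'E'
from rig import viewer,readout
from h import *
u=np.array([.9949,.1005]);v=np.array([-.1005,.9949]);o=np.array([.6078,-.0516])
s=readout.get_state();t=s['position'][:2]-o;print('tcp rack',t@u,t@v,s['position'],s['contact_force'])
d=viewer.get_image('scene');c=d['color'];hsv=cv2.cvtColor(c,cv2.COLOR_RGB2HSV)
m=(hsv[...,1]<70)&(hsv[...,2]>140);m[:170]=0;m[265:]=0;m[:,:225]=0;m[:,302:]=0
for p,st in blobs(m,12):
    w=ray(d,p,.032)[:2]; q=w-o; print(p.round(1),st[4],'rack',(q@u).round(4),(q@v).round(4))
cv2.imwrite('pics/last.png',cv2.resize(c[165:265,200:330,::-1],None,fx=5,fy=5))
E
python3 chk.py
```

```text
tcp rack -0.07663545066594994 0.04211188604155576 [ 0.52731721 -0.01740223  0.01036201] [-0.11951075 -1.27789645  0.07307677]
[270.5 212.3] 114 rack -0.0426 0.0415
[292.5 210.3] 26 rack 0.0084 0.0839
[277.4 229.6] 29 rack 0.0076 -0.0009
[261.3 250.4] 32 rack 0.0074 -0.0856
[263.3 263.6] 17 rack 0.0347 -0.1178
```

Emit:
send_rows --xyz '[[0.004, 0.0004, 0], [0.006, 0.0006, 0], [0.006, 0.0006, 0], [0.006, 0.0006, 0], [0.006, 0.0006, 0], [0.006, 0.0006, 0], [0.006, 0.0006, 0], [0, 0, 0]]' --delta_rot '[[0, 0, 0], [0, 0, 0], [0, 0, 0], [0, 0, 0], [0, 0, 0], [0, 0, 0], [0, 0, 0], [0, 0, 0]]'

```text
clock: 14.55
position: [0.5679, -0.0133, 0.0104]
ee_rot: [0.001, -0.048, 0.999, -0.0]
contact_force: [0.3, 0.3, -0.4]
width: 0.0219
gripper_force: 0.0
```

Emit:
send_rows --xyz '[[0.005, 0.0005, 0], [0.006, 0.0006, 0], [0.006, 0.0006, 0], [0.006, 0.0006, 0], [0.006, 0.0006, 0], [0.004, 0.0004, 0], [0.002, 0.0002, 0], [0, 0, 0]]' --delta_rot '[[0, 0, 0], [0, 0, 0], [0, 0, 0], [0, 0, 0], [0, 0, 0], [0, 0, 0], [0, 0, 0], [0, 0, 0]]'

```text
clock: 15.35
position: [0.6019, -0.0098, 0.0103]
ee_rot: [0.0, -0.048, 0.999, 0.0]
contact_force: [0.8, -0.5, 0.3]
width: 0.0218
gripper_force: 0.0
```

```bash
python3 chk.py
```

```text
tcp rack -0.0017105676923753297 0.04217940782794242 [ 0.60185869 -0.00980454  0.0103191 ] [ 0.75628383 -0.50681194  0.25025148]
[292.8 210.1] 24 rack 0.0087 0.0849
[292.  223.6] 118 rack 0.0319 0.0405
[261.6 249.9] 39 rack 0.0071 -0.0839
[263.3 263.6] 17 rack 0.0347 -0.1178
```

The compass is at about rack (32, 41) mm. I'll add 3 mm for margin, then back straight out and lift.

Emit:
send_rows --xyz '[[0.002, 0.0002, 0], [0.001, 0.0001, 0], [0, 0, 0], [0, 0, 0], [-0.003, -0.0003, 0], [-0.008, -0.0008, 0], [-0.015, -0.0015, 0], [-0.02, -0.002, 0], [-0.02, -0.002, 0], [-0.02, -0.002, 0.02], [0, 0, 0.04], [0, 0, 0.04]]' --delta_rot '[[0, 0, 0], [0, 0, 0], [0, 0, 0], [0, 0, 0], [0, 0, 0], [0, 0, 0], [0, 0, 0], [0, 0, 0], [0, 0, 0], [0, 0, 0], [0, 0, 0], [0, 0, 0]]'

```text
clock: 16.6
position: [0.5161, -0.018, 0.1107]
ee_rot: [-0.001, -0.048, 0.999, 0.0]
contact_force: [1.4, -0.2, -0.2]
width: 0.0223
gripper_force: 0.0
```

Emit:
send_rows --xyz '[[-0.02, 0, 0.03], [-0.02, 0, 0.03], [-0.02, 0, 0.02], [0, 0, 0], [0, 0, 0]]' --delta_rot '[[0, 0, 0], [0, 0, 0], [0, 0, 0], [0, 0, 0], [0, 0, 0]]'

```text
clock: 17.1
position: [0.4582, -0.0182, 0.1905]
ee_rot: [0.001, -0.048, 0.999, -0.0]
contact_force: [0.8, -0.5, -0.5]
width: 0.022
gripper_force: 0.0
```

```bash
python3 chk.py
```

```text
tcp rack -0.14543859879452778 0.04830135736721639 [ 0.45823782 -0.01815909  0.19045762] [ 0.79940888 -0.48059324 -0.52733203]
[292.3 210.6] 29 rack 0.0083 0.0827
[292.7 224. ] 120 rack 0.0344 0.0403
[277.4 229.6] 29 rack 0.0076 -0.0009
[261.5 250.5] 30 rack 0.0079 -0.0855
[263.5 263.6] 18 rack 0.0351 -0.1174
```

View pics/last.png

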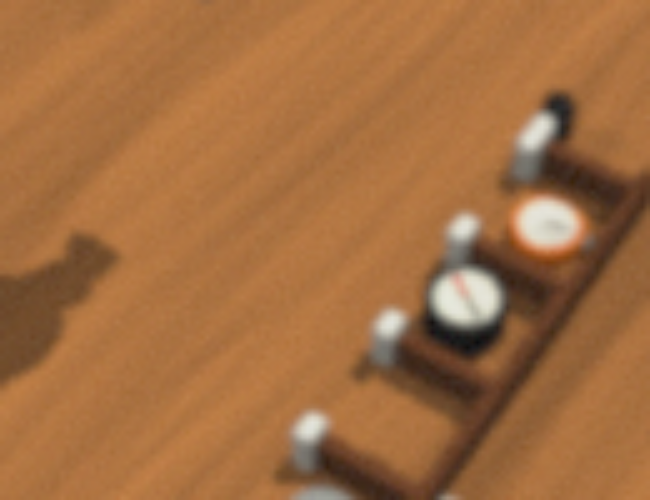

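The compass lies flat in the third bay (crop pixel (467,300)), at about rack (34, 41) mm, and the hand is clear.

```bash
python3 -c "
from rig import order;print(order.sign_off())"
```

```text
the job is handed in; nothing more can be done
None
```

I touched rail pieces 5, 4 and 3 in order from the yellow post, then pushed the compass flat through the third gap to about 34 mm behind the rail front (24 mm needed), backed the hand clear and handed the job in; the sign-off gave no verdict.

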